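# Sort jade queens through an adjustable foot gauge

## Task

Turn the gauge's dial so that its white pointer stands at the red mark, then try the two green queens in the gauge one at a time, each entering upright at the brass-flared mouth with its foot low on the bench: a queen whose foot goes in is slid right through and out at the other end and stood in the green tray; one that is stopped at the mouth is not forced and is stood in the red tray. Put the first queen in its tray before trying the other, leave both standing upright with the dial still at the mark, and do not shift or knock over anything else on the bench.

Things in the scene. Friction and masses are not known exactly. Their poses are not given: they have to be found in the camera images.
- gauge: adjustable foot gauge, fixed to the bench. Origin on the bench at the middle of its channel, which runs along its y, y -25 to +25 mm, between two steel jaws centred on x = 0, 50.8 mm apart less 4 mm per rad of the dial (44.8 mm at the mark). Jaws 36 mm high, outer faces within x +-42 mm; block 30 mm high at x 62 to 84 mm; dial block 12 mm high at x -150 to -55 mm, y +-48 mm.
- gauge_mouth (a point): middle of the gauge's mouth, on the bench, 45 mm from the gauge's origin along its -y: here two brass flares, 30 mm high, guide a foot in. The channel's floor is the bench (z = 0). Above z = 30 mm each jaw has a lip 7 mm inwards over the channel, so a foot enters and leaves only by sliding along y.
- gauge_exit (a point): on the bench just beyond the gauge's exit end, 60 mm from the gauge's origin along its +y: a queen standing here is clear of the jaws and can be lifted
- dial (a joint): angle of the gauge's dial (rad), 0 to 2.4, growing clockwise seen from above. At 0 the white pointer points along the gauge's -x; white ticks every 0.25 rad; the red mark is at 1.5 (pointer nearly along the gauge's +y). It starts well short of the mark, turns stiffly and stays where left.
- dial_grip (a point): point on the dial's axis at the height to grip, 49 mm above the bench, at (-102.5, 0) mm in the gauge. The black dial has an upright bar grip 42 mm long, 14 mm thick and 32 mm high (top 56 mm above the bench); the bar lies along the pointer (along this point's own x axis), so the fingers close across it.
- queen_a: jade-green resin chess queen, 118 mm tall, standing upright, round about its axis: a foot disc 22 mm high (z 0 to 22 mm) with a thin brass band, its diameter 41 to 50 mm and to be tried in the gauge; above it a straight stem of 26 mm diameter from z 30 to 92 mm (grip it there, about z 70 mm), then a crown no wider than that. 0.16 kg. Origin: centre of the underside; z up.
- queen_b: jade-green resin chess queen, 118 mm tall, standing upright, round about its axis: a foot disc 22 mm high (z 0 to 22 mm) with a thin brass band, its diameter 41 to 50 mm and to be tried in the gauge; above it a straight stem of 26 mm diameter from z 30 to 92 mm (grip it there, about z 70 mm), then a crown no wider than that. 0.16 kg. Origin: centre of the underside; z up.
- tray_green: low open wooden tray lined and rimmed in green, fixed to the bench, 96 mm (its x) by 165 mm (its y), walls 5 mm thick and 20 mm high, inner floor 5 mm above its origin, which is the centre of its underside. Room for two queens side by side along its y (for example at y = -36 and +36 mm).
- tray_red: low open wooden tray lined and rimmed in red, fixed to the bench, 96 mm (its x) by 165 mm (its y), walls 5 mm thick and 20 mm high, inner floor 5 mm above its origin, which is the centre of its underside. Room for two queens side by side along its y (for example at y = -36 and +36 mm).
- canister: bystander: round tin canister with a brass screw lid, 62 mm diameter, 90 mm tall, origin at the centre of its underside
- king: bystander: bone-white king, foot 42 mm diameter, 114 mm tall, origin at the centre of its underside
- bishop: bystander: brown wooden bishop, foot 40 mm diameter, 103 mm tall, origin at the centre of its underside
- spokeshave: bystander: steel spokeshave lying flat, 212 mm long along its y, 36 mm wide, 24 mm high, origin under its middle
- template: bystander: flat plywood bishop-profile template, 155 mm along its x, 56 mm wide, 6 mm thick, origin under its middle
- wax_tin: bystander: round wax tin with a yellow lid, 70 mm diameter, 28 mm high, origin at the centre of its underside
- brush: bystander: bench brush lying flat along its x, 170 mm long, origin under its middle
Mind the look-alikes: they are no part of the job. What is shaped like the queen_a but blue, pink or purple is not meant.

How it is judged (in metres and radians):
On the way, in this order (a step that is already met when the one before it is completed fails the run):
1. the dial's pointer is turned to the red mark (value of joint dial between 1.38 and 1.62 rad), for 0.2 s.
2. a first queen is brought low before the mouth (-y end) of the gauge (((x of queen_a in the frame of gauge between -0.05 and 0.05 m and y of queen_a in the frame of gauge between -0.15 and -0.028 m and z of queen_a in the frame of gauge between -0.01 and 0.03 m) or (x of queen_b in the frame of gauge between -0.05 and 0.05 m and y of queen_b in the frame of gauge between -0.15 and -0.028 m and z of queen_b in the frame of gauge between -0.01 and 0.03 m))), for 0.02 s.
3. a first queen is tried: its foot is between the jaws of the gauge, or presses on the mouth and will not go in (((x of queen_a in the frame of gauge between -0.008 and 0.008 m and y of queen_a in the frame of gauge between -0.012 and 0.012 m and z of queen_a in the frame of gauge between -0.01 and 0.015 m) or (contact force between queen_b and gauge above 1 N and x of queen_b in the frame of gauge between -0.015 and 0.015 m and y of queen_b in the frame of gauge between -0.065 and -0.015 m and z of queen_b in the frame of gauge between -0.01 and 0.015 m))), for 0.05 s.
4. that queen has come out at the far end (+y), low down, or, if refused, stands in the red tray (((x of queen_a in the frame of gauge between -0.03 and 0.03 m and y of queen_a in the frame of gauge between 0.038 and 0.15 m and z of queen_a in the frame of gauge between -0.01 and 0.03 m) or (x of queen_b in the frame of tray_red between -0.043 and 0.043 m and y of queen_b in the frame of tray_red between -0.078 and 0.078 m and z of queen_b in the frame of tray_red between 0 and 0.012 m and angle between queen_b's own z axis and vertical below 0.1 rad))), for 0.05 s.
5. with the first queen in its right tray, the other is brought low before the mouth ((((x of queen_a in the frame of gauge between -0.05 and 0.05 m and y of queen_a in the frame of gauge between -0.15 and -0.028 m and z of queen_a in the frame of gauge between -0.01 and 0.03 m) and (x of queen_b in the frame of tray_red between -0.043 and 0.043 m and y of queen_b in the frame of tray_red between -0.078 and 0.078 m and z of queen_b in the frame of tray_red between 0 and 0.012 m and angle between queen_b's own z axis and vertical below 0.1 rad)) or ((x of queen_b in the frame of gauge between -0.05 and 0.05 m and y of queen_b in the frame of gauge between -0.15 and -0.028 m and z of queen_b in the frame of gauge between -0.01 and 0.03 m) and (x of queen_a in the frame of tray_green between -0.043 and 0.043 m and y of queen_a in the frame of tray_green between -0.078 and 0.078 m and z of queen_a in the frame of tray_green between 0 and 0.012 m and angle between queen_a's own z axis and vertical below 0.1 rad)))), for 0.02 s.
6. with the first queen in its right tray, the other is tried in the gauge in the same way ((((x of queen_a in the frame of gauge between -0.008 and 0.008 m and y of queen_a in the frame of gauge between -0.012 and 0.012 m and z of queen_a in the frame of gauge between -0.01 and 0.015 m) and (x of queen_b in the frame of tray_red between -0.043 and 0.043 m and y of queen_b in the frame of tray_red between -0.078 and 0.078 m and z of queen_b in the frame of tray_red between 0 and 0.012 m and angle between queen_b's own z axis and vertical below 0.1 rad)) or ((contact force between queen_b and gauge above 1 N and x of queen_b in the frame of gauge between -0.015 and 0.015 m and y of queen_b in the frame of gauge between -0.065 and -0.015 m and z of queen_b in the frame of gauge between -0.01 and 0.015 m) and (x of queen_a in the frame of tray_green between -0.043 and 0.043 m and y of queen_a in the frame of tray_green between -0.078 and 0.078 m and z of queen_a in the frame of tray_green between 0 and 0.012 m and angle between queen_a's own z axis and vertical below 0.1 rad)))), for 0.05 s.
7. the other has come out at the far end, or, if refused, stands in the red tray ((((x of queen_a in the frame of gauge between -0.03 and 0.03 m and y of queen_a in the frame of gauge between 0.038 and 0.15 m and z of queen_a in the frame of gauge between -0.01 and 0.03 m) and (x of queen_b in the frame of tray_red between -0.043 and 0.043 m and y of queen_b in the frame of tray_red between -0.078 and 0.078 m and z of queen_b in the frame of tray_red between 0 and 0.012 m and angle between queen_b's own z axis and vertical below 0.1 rad)) or ((x of queen_b in the frame of tray_red between -0.043 and 0.043 m and y of queen_b in the frame of tray_red between -0.078 and 0.078 m and z of queen_b in the frame of tray_red between 0 and 0.012 m and angle between queen_b's own z axis and vertical below 0.1 rad) and (x of queen_a in the frame of tray_green between -0.043 and 0.043 m and y of queen_a in the frame of tray_green between -0.078 and 0.078 m and z of queen_a in the frame of tray_green between 0 and 0.012 m and angle between queen_a's own z axis and vertical below 0.1 rad)))), for 0.05 s.
At the end, for the whole second after the job is handed in: The queen that passes through the gauge stands in the green tray and the one that is refused stands in the red tray, both upright (within 0.1 rad), on the tray floor and at rest, and the dial is at 1.5 within 0.12 rad (all of step 1 and x of queen_a in the frame of tray_green between -0.043 and 0.043 m and y of queen_a in the frame of tray_green between -0.078 and 0.078 m and z of queen_a in the frame of tray_green between 0 and 0.012 m and angle between each of queen_a, queen_b's own z axis and vertical below 0.1 rad and x of queen_b in the frame of tray_red between -0.043 and 0.043 m and y of queen_b in the frame of tray_red between -0.078 and 0.078 m and z of queen_b in the frame of tray_red between 0 and 0.012 m and linear speed of each of queen_a, queen_b below 0.02 m/s); the robot touches nothing.
It fails at once if a bystander is moved more than 25 mm or tipped over (distance of any of canister, king, bishop, spokeshave, template, wax_tin, brush from where it was at the start of the episode above 0.025 m or angle between any of canister, king, bishop, spokeshave, template, wax_tin, brush's own z axis and vertical above 0.5 rad).
It fails at once if a queen is forced against the gauge with more than 45 N (contact force between any of queen_a, queen_b and gauge above 45 N).
It fails at once if a queen is tipped over (angle between any of queen_a, queen_b's own z axis and vertical above 0.8 rad).
It also fails if it takes over 72 s, if anything falls off the work surface, if the arm or the gripper's body presses on something with over 40 N, if the wrist force passes 120 N, or if a joint passes its speed limit or range.

## Robot

A 6-joint arm with a two-finger parallel gripper is mounted at the origin on the work surface. World frame = base frame: x ahead of the robot, y to its left, z up, the work surface at z = 0. Lengths are in m, angles in degrees, forces in N, time in s.
With the tool pointing down it reaches from about 0.3 to 0.75 m from the base axis. Payload 8.5 kg.
Tool frame: the origin (TCP) lies on the centre line of the jaws, within the pads' length; the fingertips stand 19 mm ahead of it and the grasp point (between the pads) is the TCP; z points along the fingers, x is the direction in which the jaws open and shut, and the axes are right-handed (so a half turn about z gives the same grasp; the last joint's range is limited). The gripper opens to 85 mm and grips with 20 to 120 N. Pads are 22 mm wide; open, the fingers measure 114 mm over their backs; the gripper's body (76 mm by 85 mm) begins 54 mm behind the grasp point. The pads swing forward as they close: fully open they stand 13 mm farther back than shut.
Start: joints at [-81.721, 21.807, 74.336, -0, 83.858, -12.336], TCP at [0.194, -0.515, 0.25] pointing down, gripper open.
Joint ranges: [-178.18, 178.18], [-50.72, 133.34], [12.68, 142.11], [-81.47, 261.47], [9.98, 163.14], [-165.26, 165.26]. Speed limits (degrees/s): [136.94, 136.94, 180, 180, 180, 180].

## Interface

Orientations are given as a 3x3 rotation matrix whose columns are the frame's x, y, z axes.
In Python, from rig import env, cams, order gives the robot as it stands.
- The arm moves only by the tool step_arm, never from a script. Its argument "steps" is a list of rows, each an object with "xyz": the shift along the tool's x, y, z normalised to -1 to 1, where 1 is 0.04 m, a list of three; "turn": the turn, a rotation vector about the tool's x, y, z normalised to -1 to 1, where 1 is 0.08 rad, a list of three; "gripper": the gripper command: -1 is shut, 1 is fully open, values between are in proportion. A call has 1 to 20 rows; each row shifts and turns the commanded pose from where the row before left it, along the tool's axes as they then stand; what a row does not reach is not made up. A row lasts 1/12 s, in which the tool goes at most 41.7 mm and 7.16 degrees, less where a joint would pass 70% of its speed; a pose out of reach is approached as far as the arm can. A call with a number of a shift or a turn outside -1 to 1 is refused whole. A call with a gripper value outside its range is refused whole. The fingers move at their own pace and stop on an object; "squeeze" is the grip in N (left out, the last holds). Time passes only in rows, so rows that do not move let the fingers close. It gives the time, the measured TCP pose, the force and the opening at its end, in the units of the state.
- env.observe(): the state, without advancing time (a new reading comes with each control period).
- cams.get_image(name): name is "side" or "top"; returns (picture, depth): 480x640x3 uint8, red, green, blue; 480x640 float32, m along the optical axis (not along the pixel's ray), 0 where there is no reading.
- cams.camera_info(name): a dict with "fx", "fy", "cx", "cy" (pixels), "extrinsics" (4x4, takes a point from camera to world coordinates). Camera axes: x right, y down, z forward; pixel columns grow to the right and rows downward; lengths in m; the calibration is good to about 2 mm. A picture is of the moment at which its call begins. camera_info takes no time and is no camera call.
- order.close_job(): hands the job in, once; it reports no verdict.
The state is a dict: "time_s": time; "q": joint angles; "qvel": joint speeds; "joint_efforts": joint torques, N m; "position": TCP position; "tool_rot": TCP orientation; "ft_force": force on the tool from outside, world axes, zero at the start; "wrist_torque": the same for the moment, N m; "grip_width": finger opening in m.
Only numpy, scipy, OpenCV 4.12 (cv2) and the standard library are available. Lean on these libraries where they do the work, as an engineer would, in place of code of your own. Each camera call takes 0.05 s, during which the arm holds its last target. There are 200 camera calls.

## Working session

There is one attempt and no reset: what is moved stays moved. The work goes in short steps, Python scripts to look and compute and a tool call to move; the robot and the scene stay as the last step left them, time stands still between calls to the robot, and variables do not carry over. Pictures are saved under pics/ and viewed, about 8 in all and at most 12, crops included, and the job is handed in when it is done.

Besides the shell and the picture viewer there is one more tool, called after "Call:" as name(argument=value, ...) on one line, values as JSON. step_arm: Moves the arm, as the interface text tells. Scaled input: -1 to 1 covers 0.04 m each way for a shift and 0.08 rad each way for a turn. Its arguments: {"type":"object","properties":{"steps":{"type":"array"},"squeeze":{"type":"number"}},"required":["steps"]}

```bash
ls; mkdir -p pics
cat > h.py <<'E'
import numpy as np, cv2
from rig import env, cams, order
def grab(n):
    im,d=cams.get_image(n); return im,d,cams.camera_info(n)
def cloud(d,ci):
    v,u=np.mgrid[0:480,0:640]
    p=np.stack([(u-ci['cx'])/ci['fx']*d,(v-ci['cy'])/ci['fy']*d,d],-1)
    E=np.array(ci['extrinsics']); return p@E[:3,:3].T+E[:3,3]
def ray(ci,u,v,z):
    E=np.array(ci['extrinsics']); r=E[:3,:3]@np.array([(u-ci['cx'])/ci['fx'],(v-ci['cy'])/ci['fy'],1])
    o=E[:3,3]; return o+r*(z-o[2])/r[2]
E
python3 - <<'E'
from h import *
for n in ('top','side'):
    im,d,ci=grab(n); cv2.imwrite(f'pics/{n}0.png',im[:,:,::-1]); np.savez(f'{n}0.npz',im=im,d=d)
    print(n,{k:np.round(v,3).tolist() for k,v in ci.items()},(d>0).mean())
o=env.observe(); print({k:np.round(v,3).tolist() for k,v in o.items()})
E
```

```text
pics
top {'fx': 502.607, 'fy': 502.607, 'cx': 318.932, 'cy': 234.917, 'extrinsics': [[0.019, -0.987, 0.161, 0.422], [-1.0, -0.019, 0.0, -0.019], [0.003, -0.161, -0.987, 1.1], [0.0, 0.0, 0.0, 1.0]]} 0.9958951822916666
side {'fx': 445.948, 'fy': 445.948, 'cx': 319.359, 'cy': 238.449, 'extrinsics': [[-0.81, -0.397, 0.432, 0.117], [-0.587, 0.554, -0.591, 0.604], [-0.004, -0.731, -0.682, 0.783], [0.0, 0.0, 0.0, 1.0]]} 0.9960904947916667
{'time_s': 0.1, 'q': [-81.72, 21.838, 74.38, 0.001, 83.857, -12.335], 'qvel': [0.019, -0.052, -0.184, 0.102, 0.054, 0.022], 'joint_efforts': [0.004, -44.922, -23.166, -0.0, 0.004, -0.0], 'position': [0.194, -0.515, 0.25], 'tool_rot': [[0.352, -0.936, -0.0], [-0.936, -0.352, 0.001], [-0.001, -0.0, -1.0]], 'ft_force': [0.177, 0.776, -0.221], 'wrist_torque': [0.022, -0.033, 0.003], 'grip_width': 0.085}
```

View pics/top0.png

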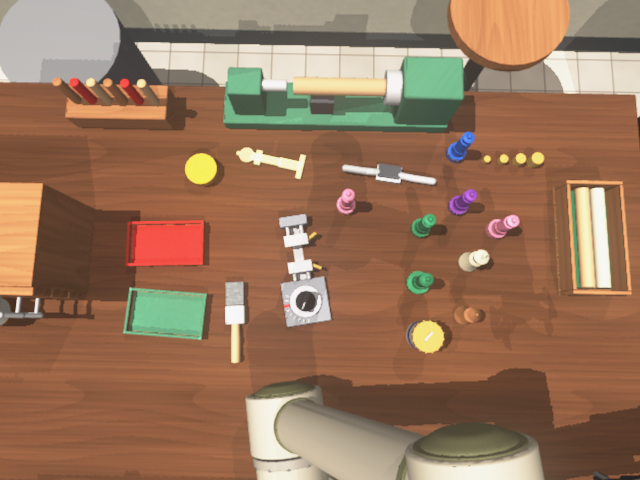

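View pics/side0.png

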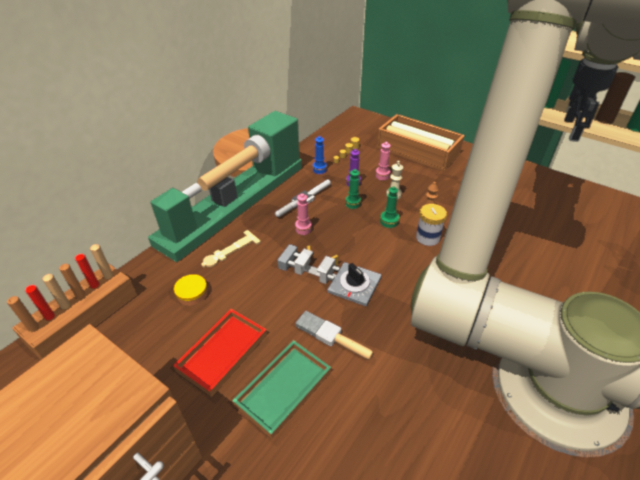

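Top view: gauge at about (300,260) with the dial at (305,301) and the brass mouth on the right. The green queens' feet are near (422,232) and (416,288), and the trays are at left (red 168,243; green 166,313). The side view agrees.

Run:
```python
from h import *
C={}
for n in ('top','side'):
    f=np.load(n+'0.npz'); im,d=f['im'],f['d']; ci=cams.camera_info(n); P=cloud(d,ci); hsv=cv2.cvtColor(im,cv2.COLOR_RGB2HSV)
    H,S,V=[hsv[...,i].astype(int) for i in range(3)]
    print(n,'bench z',np.median(P[300:420,:120,2]) if n=='top' else '')
    g=(H>50)&(H<90)&(S>90)&(P[...,0]>.2)&(P[...,0]<.65)&(P[...,1]<.6)
    r=((H<5)|(H>175))&(S>180)&(P[...,0]>.2)&(P[...,0]<.65)&(P[...,1]>0.1)&(P[...,1]<.5)
    for nm,m in (('g',g),('r',r)):
        k,l,st,_=cv2.connectedComponentsWithStats(m.astype(np.uint8))
        for i in range(1,k):
            if st[i,4]<60: continue
            Q=P[l==i]; print(nm,st[i].tolist(),'min',Q.min(0).round(3),'max',Q.max(0).round(3),'rect',[np.round(t,3) for t in cv2.minAreaRect(Q[:,:2].astype(np.float32)*1000)])
            if st[i,4]<1500 and nm=='g':
                for a,b in ((0.0,.024),(.035,.09)):
                    s=Q[(Q[:,2]>a)&(Q[:,2]<b)][:,:2]
                    if len(s)>8:
                        A=np.c_[2*s,np.ones(len(s))]; c=np.linalg.lstsq(A,(s**2).sum(1),rcond=None)[0]
                        print('  circ',a,c[:2].round(4),'R',np.sqrt(c[2]+c[:2]@c[:2]).round(4),len(s))
    # gauge
    box=(P[...,0]>.2)&(P[...,0]<.52)&(P[...,1]>-.06)&(P[...,1]<.1)
    for nm,z0,z1 in (('dialblk',.009,.015),('blk',.026,.033),('jaw',.0335,.040),('bar',.052,.06)):
        m=box&(P[...,2]>z0)&(P[...,2]<z1)&(S<70)
        k,l,st,_=cv2.connectedComponentsWithStats(m.astype(np.uint8))
        for i in range(1,k):
            if st[i,4]<15: continue
            Q=P[l==i]; print(nm,st[i].tolist(),Q[:,2].mean().round(4),[np.round(t,1) for t in cv2.minAreaRect(Q[:,:2].astype(np.float32)*1000)])
im=np.load('top0.npz')['im'][200:345,250:360]; a=cv2.resize(im,None,fx=4,fy=4,interpolation=cv2.INTER_CUBIC)
cv2.imwrite('pics/crop.png',a[:,:,::-1])
```

```text
top bench z 0.0012894634288671547
g [412, 214, 24, 23, 289] min [ 0.422 -0.274 -0.   ] max [ 0.638 -0.019  1.1  ] rect [array([ 526.387, -148.116]), array([ 36.792, 329.547]), np.float64(45.314)]
  circ 0.0 [ 0.6237 -0.2466] R 0.0226 43
  circ 0.035 [ 0.6212 -0.2397] R 0.0131 71
g [573, 215, 7, 72, 169] min [ 0.497 -0.573  0.032] max [ 0.649 -0.561  0.046] rect [array([ 572.824, -567.186]), array([ 11.507, 151.803]), np.float64(88.734)]
  circ 0.035 [ 0.5719 -0.5622] R 0.0453 159
g [407, 272, 26, 22, 393] min [ 0.422 -0.266 -0.002] max [ 0.522 -0.019  1.1  ] rect [array([ 476.132, -138.863]), array([ 46.691, 258.413]), np.float64(14.023)]
  circ 0.0 [ 0.5005 -0.2335] R 0.0203 130
  circ 0.035 [ 0.5015 -0.2327] R 0.0135 47
g [132, 292, 72, 47, 2250] min [ 0.374 -0.019 -0.001] max [0.468 0.378 1.1  ] rect [array([406.251, 181.57 ]), array([394.899,  79.027]), np.float64(83.219)]
r [126, 221, 76, 45, 1064] min [ 0.525  0.236 -0.   ] max [0.624 0.399 0.028] rect [array([575.88 , 318.183]), array([ 97.196, 161.614]), np.float64(1.657)]
dialblk [280, 276, 51, 51, 944] 0.0126 [array([456.7,
[... 1707 characters left out ...]
 0.229 -0.002] max [0.64  0.397 0.024] rect [array([581.689, 312.795]), array([112.41 , 166.925]), np.float64(2.392)]
dialblk [328, 262, 53, 42, 704] 0.0118 [array([454.8,   6.2]), array([95.1, 98.5]), np.float64(10.5)]
blk [322, 263, 12, 14, 26] 0.0298 [array([517.6,  22.2]), array([ 7.9, 42.4]), np.float64(5.4)]
blk [348, 272, 16, 14, 55] 0.0285 [array([453.3,  15.6]), array([39.9, 20.4]), np.float64(1.8)]
jaw [323, 264, 9, 10, 27] 0.0362 [array([516.2,  26.4]), array([ 6.9, 32.7]), np.float64(2.4)]
jaw [348, 270, 15, 12, 32] 0.0367 [array([454.4,  11.7]), array([11.7, 40.8]), np.float64(87.1)]
bar [348, 264, 15, 13, 82] 0.0555 [array([454.6,   6.6]), array([13.7, 42.1]), np.float64(71.4)]
```

View pics/crop.png

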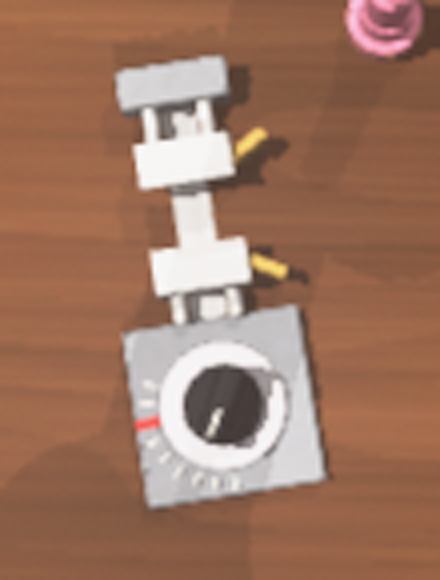

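Run:
```python
from h import *
for n in ('top','side'):
    f=np.load(n+'0.npz'); im,d=f['im'],f['d']; ci=cams.camera_info(n); P=cloud(d,ci); S=cv2.cvtColor(im,cv2.COLOR_RGB2HSV)[...,1]
    print(n)
    m=(P[...,0]>.3)&(P[...,0]<.85)&(P[...,1]>-.45)&(P[...,1]<-.05)&(P[...,2]>.04)&(P[...,2]<.13)
    k,l,st,_=cv2.connectedComponentsWithStats(m.astype(np.uint8))
    for i in range(1,k):
        if st[i,4]<25: continue
        Q=P[l==i]; print(st[i].tolist(),'rgb',np.median(im[l==i],0),'x %.3f %.3f y %.3f %.3f z %.3f'%(Q[:,0].min(),Q[:,0].max(),Q[:,1].min(),Q[:,1].max(),Q[:,2].max()))
    a=np.radians(10.3); o=np.array([.5565,.0258]); R=np.array([[np.cos(a),-np.sin(a)],[np.sin(a),np.cos(a)]])
    G=(P[...,:2]-o)@R
    for nm,x0,x1,z0,z1 in (('blk',.05,.095,.026,.034),('jaw+',.008,.055,.033,.040),('jaw-',-.055,-.008,.033,.040),('dialblk',-.16,-.05,.009,.015)):
        s=(G[...,0]>x0)&(G[...,0]<x1)&(np.abs(G[...,1])<.06)&(P[...,2]>z0)&(P[...,2]<z1)&(S<90)
        if s.sum()<10: continue
        q=G[s]; print(nm,s.sum(),'min',q.min(0).round(4),'max',q.max(0).round(4),[np.round(t,1) for t in cv2.minAreaRect((q*1000).astype(np.float32))],'z',P[s][:,2].mean().round(4))
```

```text
top
[453, 131, 21, 23, 290] rgb [ 69.5  99.  180. ] x 0.781 0.808 y -0.334 -0.308 z 0.125
[340, 188, 14, 20, 223] rgb [236. 148. 169.] x 0.656 0.682 y -0.089 -0.062 z 0.122
[455, 189, 22, 20, 274] rgb [146.5  80.  163. ] x 0.659 0.685 y -0.336 -0.309 z 0.120
[416, 213, 20, 19, 242] rgb [ 81.  156.  104.5] x 0.607 0.633 y -0.252 -0.225 z 0.120
[494, 214, 25, 19, 297] rgb [226. 143. 162.] x 0.608 0.636 y -0.419 -0.392 z 0.121
[467, 249, 22, 17, 274] rgb [243. 236. 210.] x 0.534 0.564 y -0.360 -0.329 z 0.116
[413, 273, 20, 15, 228] rgb [ 79.  148.5  99.5] x 0.488 0.515 y -0.244 -0.218 z 0.120
[462, 307, 19, 15, 212] rgb [197.  129.5  86. ] x 0.420 0.448 y -0.344 -0.316 z 0.106
[408, 320, 36, 33, 898] rgb [246. 228. 125.] x 0.358 0.421 y -0.269 -0.205 z 0.094
blk 251 min [ 0.063  -0.0291] max [0.0853 0.0306] [array([74.2,  0.7]), array([59.6, 21.9]), np.float64(89.0)] z 0.0307
jaw+ 237 min [ 0.018 -0.024] max [0.0415 0.0259] [array([29.7,  0.9]), array([49.8, 23.4]), np.float64(89.7)] z 0.037
jaw- 229 min [-0.0394 -0.0246] max [-0.0165  0.0259] [array([-27.9,   0.6]), array([50.5, 22.9])
[... 543 characters left out ...]
x 0.486 0.562 y -0.360 -0.217 z 0.119
[418, 182, 29, 53, 868] rgb [162.  137.5  77. ] x 0.356 0.447 y -0.345 -0.205 z 0.103
[297, 194, 12, 28, 259] rgb [180.  99. 117.] x 0.654 0.680 y -0.091 -0.063 z 0.119
blk 175 min [ 0.0598 -0.0325] max [0.0826 0.03  ] [array([71.1, -1.2]), array([22.5, 62.5]), np.float64(0.6)] z 0.0294
jaw+ 155 min [ 0.0153 -0.0279] max [0.0401 0.0242] [array([27.5, -1.8]), array([51.9, 24.8]), np.float64(89.4)] z 0.0357
jaw- 161 min [-0.0421 -0.0282] max [-0.0181  0.0247] [array([-30.3,  -1.6]), array([52.9, 23.9]), np.float64(89.3)] z 0.0359
dialblk 711 min [-0.1513 -0.0505] max [-0.0562  0.0483] [array([-103.6,   -1.1]), array([95.1, 98.5]), np.float64(0.2)] z 0.0118
```

Call:
step_arm(steps=[{"xyz": [-0.9, -0.97, 0], "turn": [0, 0, 0], "gripper": 1}, {"xyz": [-0.9, -0.97, 0], "turn": [0, 0, 0], "gripper": 1}])

```text
time_s: 0.27
position: [0.2305, -0.44, 0.2493]
tool_rot: [[0.35, -0.937, -0.0], [-0.937, -0.35, 0.002], [-0.002, -0.0, -1.0]]
ft_force: [0.7, -0.1, 0.0]
grip_width: 0.0855
```

Call:
step_arm(steps=[{"xyz": [-0.655, -0.708, 0], "turn": [0, 0, 0], "gripper": 1}, {"xyz": [-0.655, -0.708, 0], "turn": [0, 0, 0], "gripper": 1}, {"xyz": [-0.655, -0.708, 0], "turn": [0, 0, 0], "gripper": 1}, {"xyz": [-0.655, -0.708, 0], "turn": [0, 0, 0], "gripper": 1}, {"xyz": [-0.655, -0.708, 0], "turn": [0, 0, 0], "gripper": 1}, {"xyz": [-0.655, -0.708, 0], "turn": [0, 0, 0], "gripper": 1}, {"xyz": [-0.655, -0.708, 0], "turn": [0, 0, 0], "gripper": 1}, {"xyz": [-0.655, -0.708, 0], "turn": [0, 0, 0], "gripper": 1}, {"xyz": [-0.655, -0.708, 0], "turn": [0, 0, 0], "gripper": 1}, {"xyz": [-0.655, -0.708, 0], "turn": [0, 0, 0], "gripper": 1}, {"xyz": [-0.655, -0.708, 0], "turn": [0, 0, 0], "gripper": 1}, {"xyz": [-0.655, -0.708, 0], "turn": [0, 0, 0], "gripper": 1}, {"xyz": [-0.655, -0.708, 0], "turn": [0, 0, 0], "gripper": 1}, {"xyz": [0, 0, 0.4], "turn": [0, 0, -1], "gripper": 1}, {"xyz": [0, 0, 0.4], "turn": [0, 0, -1], "gripper": 1}, {"xyz": [0, 0, 0.4], "turn": [0, 0, -1], "gripper": 1}, {"xyz": [0, 0, 0.4], "turn": [0, 0, -1], "gripper": 1}, {"xyz": [0, 0, 0.4], "turn": [0, 0, -1], "gripper": 1}, {"xyz": [0, 0, 0], "turn": [0, 0, -1], "gripper": 1}, {"xyz": [0, 0, 0], "turn": [0, 0, -1], "gripper": 1}])

```text
time_s: 1.93
position: [0.455, 0.0083, 0.1692]
tool_rot: [[0.798, -0.603, -0.003], [-0.603, -0.798, 0.001], [-0.003, 0.001, -1.0]]
ft_force: [-0.2, 0.0, 0.2]
grip_width: 0.0852
```

Call:
step_arm(steps=[{"xyz": [0, 0, 0], "turn": [0, 0, -1], "gripper": 1}, {"xyz": [0, 0, 0], "turn": [0, 0, -1], "gripper": 1}, {"xyz": [0, 0, 0], "turn": [0, 0, -1], "gripper": 1}, {"xyz": [0, 0, 0], "turn": [0, 0, -1], "gripper": 1}, {"xyz": [0, 0, 0], "turn": [0, 0, -1], "gripper": 1}, {"xyz": [0, 0, 0], "turn": [0, 0, -1], "gripper": 1}, {"xyz": [0, 0, 0], "turn": [0, 0, -1], "gripper": 1}, {"xyz": [0, 0, 0], "turn": [0, 0, -1], "gripper": 1}, {"xyz": [0, 0, 0], "turn": [0, 0, -1], "gripper": 1}, {"xyz": [0, 0, 0], "turn": [0, 0, -1], "gripper": 1}, {"xyz": [0, 0, 0], "turn": [0, 0, -1], "gripper": 1}, {"xyz": [0, 0, 0], "turn": [0, 0, -1], "gripper": 1}, {"xyz": [0, 0, 0], "turn": [0, 0, -1], "gripper": 1}, {"xyz": [0, 0, 0], "turn": [0, 0, -1], "gripper": 1}, {"xyz": [0, 0, 0], "turn": [0, 0, -1], "gripper": 1}, {"xyz": [0, 0, 0], "turn": [0, 0, -1], "gripper": 1}, {"xyz": [0, 0, 0], "turn": [0, 0, -1], "gripper": 1}, {"xyz": [0, 0, 0], "turn": [0, 0, -1], "gripper": 1}, {"xyz": [0, 0, 0], "turn": [0, 0, -1], "gripper": 1}, {"xyz": [0, 0, 0], "turn": [0, 0, -1], "gripper": 1}])

```text
time_s: 3.6
position: [0.4554, 0.0082, 0.1701]
tool_rot: [[0.579, 0.815, -0.001], [0.815, -0.579, 0.0], [-0.0, -0.001, -1.0]]
ft_force: [-0.5, -0.2, 0.3]
grip_width: 0.0851
```

Call:
step_arm(steps=[{"xyz": [0, 0, 0], "turn": [0, 0, -1], "gripper": 0.3}, {"xyz": [0, 0, 0], "turn": [0, 0, -1], "gripper": 0.3}, {"xyz": [0, 0, 0], "turn": [0, 0, -1], "gripper": 0.3}, {"xyz": [0, 0, 0], "turn": [0, 0, -0.75], "gripper": 0.3}, {"xyz": [0, 0, 0], "turn": [0, 0, 0], "gripper": 0.3}])

```text
time_s: 4.02
position: [0.4554, 0.0083, 0.1701]
tool_rot: [[0.314, 0.949, -0.001], [0.949, -0.314, 0.0], [-0.0, -0.001, -1.0]]
ft_force: [-0.0, 0.4, 0.9]
grip_width: 0.0555
```

Call:
step_arm(steps=[{"xyz": [0, 0, 0.75], "turn": [0, 0, 0], "gripper": 0.3}, {"xyz": [0, 0, 0.75], "turn": [0, 0, 0], "gripper": 0.3}, {"xyz": [0, 0, 0.75], "turn": [0, 0, 0], "gripper": 0.3}, {"xyz": [0, 0, 0.75], "turn": [0, 0, 0], "gripper": 0.3}, {"xyz": [0, 0, 0], "turn": [0, 0, 0], "gripper": -1}, {"xyz": [0, 0, 0], "turn": [0, 0, 0], "gripper": -1}, {"xyz": [0, 0, 0], "turn": [0, 0, 0], "gripper": -1}, {"xyz": [0, 0, 0], "turn": [0, 0, 0], "gripper": -1}, {"xyz": [0, 0, 0], "turn": [0, 0, 0], "gripper": -1}, {"xyz": [0, 0, 0], "turn": [0, 0, 0], "gripper": -1}], squeeze=60)

```text
time_s: 4.85
position: [0.456, 0.0071, 0.0521]
tool_rot: [[0.316, 0.949, 0.002], [0.949, -0.316, -0.003], [-0.002, 0.003, -1.0]]
ft_force: [-3.4, -9.0, -1.0]
grip_width: 0.0129
```

Call:
step_arm(steps=[{"xyz": [-0.03, 0, 0], "turn": [0, 0, 0.9], "gripper": -1}, {"xyz": [0, 0, 0], "turn": [0, 0, 0.9], "gripper": -1}, {"xyz": [0, 0, 0], "turn": [0, 0, 0.9], "gripper": -1}, {"xyz": [0, 0, 0], "turn": [0, 0, 0.9], "gripper": -1}, {"xyz": [0, 0, 0], "turn": [0, 0, 0.9], "gripper": -1}, {"xyz": [0, 0, 0], "turn": [0, 0, 0.9], "gripper": -1}, {"xyz": [0, 0, 0], "turn": [0, 0, 0.9], "gripper": -1}, {"xyz": [0, 0, 0], "turn": [0, 0, 0.9], "gripper": -1}, {"xyz": [0, 0, 0], "turn": [0, 0, 0.9], "gripper": -1}, {"xyz": [0, 0, 0], "turn": [0, 0, 0.9], "gripper": -1}, {"xyz": [0, 0, 0], "turn": [0, 0, 0.9], "gripper": -1}, {"xyz": [0, 0, 0], "turn": [0, 0, 0.9], "gripper": -1}, {"xyz": [0, 0, 0], "turn": [0, 0, 0.9], "gripper": -1}, {"xyz": [0, 0, 0], "turn": [0, 0, 0.8], "gripper": -1}, {"xyz": [0, 0, 0], "turn": [0, 0, 0], "gripper": -1}, {"xyz": [0, 0, 0], "turn": [0, 0, 0], "gripper": -1}, {"xyz": [0, 0, 0], "turn": [0, 0, 0], "gripper": -1}])

```text
time_s: 6.27
position: [0.4557, 0.0065, 0.0521]
tool_rot: [[0.969, 0.248, 0.003], [0.248, -0.969, -0.001], [0.002, 0.002, -1.0]]
ft_force: [-1.7, -5.2, 4.4]
grip_width: 0.0129
```

Call:
step_arm(steps=[{"xyz": [0, 0, 0], "turn": [0, 0, 0], "gripper": 0.2}, {"xyz": [0, 0, 0], "turn": [0, 0, 0], "gripper": 0.2}, {"xyz": [0, 0, 0], "turn": [0, 0, 0], "gripper": 0.2}, {"xyz": [0, 0, 0], "turn": [0, 0, 0], "gripper": 0.2}, {"xyz": [0, 0, -0.8], "turn": [0, 0, 0], "gripper": 0.2}, {"xyz": [0, 0, -0.8], "turn": [0, 0, 0], "gripper": 0.2}, {"xyz": [0, 0, -0.8], "turn": [0, 0, 0], "gripper": 0.2}, {"xyz": [0, 0, -0.8], "turn": [0, 0, 0], "gripper": 0.2}, {"xyz": [0, 0, 0], "turn": [0, 0, -0.95], "gripper": 0.2}, {"xyz": [0, 0, 0], "turn": [0, 0, -0.95], "gripper": 0.2}, {"xyz": [0, 0, 0], "turn": [0, 0, -0.95], "gripper": 0.2}, {"xyz": [0, 0, 0], "turn": [0, 0, -0.95], "gripper": 0.2}, {"xyz": [0, 0, 0], "turn": [0, 0, -0.95], "gripper": 0.2}, {"xyz": [0, 0, 0], "turn": [0, 0, -0.95], "gripper": 0.2}, {"xyz": [0, 0, 0], "turn": [0, 0, -0.95], "gripper": 0.2}, {"xyz": [0, 0, 0], "turn": [0, 0, -0.95], "gripper": 0.2}, {"xyz": [0, 0, 0], "turn": [0, 0, -0.95], "gripper": 0.2}, {"xyz": [0, 0, 0], "turn": [0, 0, -0.95], "gripper": 0.2}, {"xyz": [0, 0, 0], "turn": [0, 0, -0.95], "gripper": 0.2}])

```text
time_s: 7.85
position: [0.4551, 0.0072, 0.1784]
tool_rot: [[0.463, 0.886, 0.0], [0.886, -0.463, 0.0], [0.0, -0.0, -1.0]]
ft_force: [0.3, 0.6, 0.3]
grip_width: 0.0515
```

Call:
step_arm(steps=[{"xyz": [0, 0, 0], "turn": [0, 0, -0.95], "gripper": 0.4}, {"xyz": [0, 0, 0], "turn": [0, 0, -0.95], "gripper": 0.4}, {"xyz": [0, 0, 0], "turn": [0, 0, -0.95], "gripper": 0.4}, {"xyz": [0, 0, 0], "turn": [0, 0, -0.95], "gripper": 0.4}, {"xyz": [0, 0, 0], "turn": [0, 0, -0.95], "gripper": 0.4}, {"xyz": [0, 0, 0], "turn": [0, 0, -0.95], "gripper": 0.4}, {"xyz": [0, 0, 0], "turn": [0, 0, -0.95], "gripper": 0.4}, {"xyz": [0, 0, 0], "turn": [0, 0, -0.95], "gripper": 0.4}, {"xyz": [0, 0, 0], "turn": [0, 0, -0.65], "gripper": 0.4}, {"xyz": [0, 0, 0], "turn": [0, 0, 0], "gripper": 0.4}])

```text
time_s: 8.68
position: [0.4551, 0.0072, 0.1784]
tool_rot: [[-0.175, 0.984, 0.0], [0.984, 0.175, 0.0], [0.0, 0.0, -1.0]]
ft_force: [-1.0, 0.6, 0.7]
grip_width: 0.0601
```

Call:
step_arm(steps=[{"xyz": [-0.87, 0.01, 0], "turn": [0, 0, 0], "gripper": 0.4}, {"xyz": [-0.87, 0.01, 0], "turn": [0, 0, 0], "gripper": 0.4}, {"xyz": [-0.87, 0.01, 0], "turn": [0, 0, 0], "gripper": 0.4}, {"xyz": [-0.87, 0.01, 0], "turn": [0, 0, 0], "gripper": 0.4}, {"xyz": [-0.87, 0.01, 0], "turn": [0, 0, 0], "gripper": 0.4}, {"xyz": [-0.87, 0.01, 0], "turn": [0, 0, 0], "gripper": 0.4}, {"xyz": [-0.86, 0.01, 0], "turn": [0, 0, 0], "gripper": 0.4}, {"xyz": [0, 0, 0], "turn": [0, 0, 0], "gripper": 0.4}])

```text
time_s: 9.35
position: [0.5008, -0.2373, 0.178]
tool_rot: [[-0.168, 0.986, 0.001], [0.986, 0.168, -0.002], [-0.002, 0.001, -1.0]]
ft_force: [0.1, -0.1, 0.7]
grip_width: 0.0602
```

```bash
cat > look.py <<'E'
import sys
from h import *
t=sys.argv[1]
ims=[]
for n,(u,v) in (('top',(250,195)),('side',(270,140))):
    im,d,ci=grab(n); np.savez(f'{n}{t}.npz',im=im,d=d); P=cloud(d,ci)
    ims.append(cv2.resize(im[v:v+150,u:u+(220 if n=="top" else 180)],None,fx=2 if len(sys.argv)<3 else 2,fy=2,interpolation=cv2.INTER_CUBIC))
    S=cv2.cvtColor(im,cv2.COLOR_RGB2HSV)
    a=np.radians(10.1); o=np.array([.5565,.0258]); R=np.array([[np.cos(a),-np.sin(a)],[np.sin(a),np.cos(a)]]); G=(P[...,:2]-o)@R
    m=(np.hypot(P[...,0]-.4556,P[...,1]-.0075)<.03)&(P[...,2]>.051)&(P[...,2]<.062)
    if m.sum()>20: print(n,'bar',m.sum(),[np.round(x,1) for x in cv2.minAreaRect((P[m][:,:2]*1000).astype(np.float32))])
    for nm,s0 in (('jaw+',1),('jaw-',-1)):
        s=(G[...,0]*s0>.008)&(G[...,0]*s0<.055)&(np.abs(G[...,1])<.04)&(P[...,2]>.033)&(P[...,2]<.04)&(S[...,1]<90)
        if s.sum()>30: print(n,nm,s.sum(),'x',np.percentile(G[s][:,0]*1000,[1,99]).round(1),'y',np.percentile(G[s][:,1]*1000,[1,99]).round(1))
    g=(S[...,0]>50)&(S[...,0]<90)&(S[...,1]>80)&(P[...,2]>.035)&(P[...,2]<.13)&(P[...,0]>.3)&(P[...,0]<.7)&(P[...,1]>-.4)&(P[...,1]<.42)
    k,l,st,_=cv2.connectedComponentsWithStats(g.astype(np.uint8))
    for i in range(1,k):
        if st[i,4]>40: Q=P[l==i]; print(n,'green',st[i].tolist(),'x',Q[:,0].min().round(4),Q[:,0].max().round(4),'y',Q[:,1].min().round(4),Q[:,1].max().round(4),'z',Q[:,2].min().round(3),Q[:,2].max().round(3))
h=max(i.shape[0] for i in ims); cv2.imwrite(f'pics/look{t}.png',np.hstack([cv2.copyMakeBorder(i,0,h-i.shape[0],0,0,cv2.BORDER_CONSTANT) for i in ims])[:,:,::-1])
E
python3 look.py 1
```

```text
top bar 139 [array([456.7,   8.7]), array([14.1, 41.4]), np.float64(14.9)]
top jaw+ 230 x [16.3 39. ] y [-23.5  25.6]
top jaw- 230 x [-37.4 -14.6] y [-23.7  25.3]
top green [416, 214, 20, 18, 186] x 0.6064 0.6323 y -0.2509 -0.2252 z 0.036 0.122
side bar 91 [array([454.3,   7.1]), array([14.2, 40.2]), np.float64(15.4)]
side jaw+ 153 x [13.5 37.5] y [-25.3  24.5]
side jaw- 163 x [-40.  -16.4] y [-25.6  23.6]
side green [349, 169, 10, 30, 223] x 0.6065 0.6318 y -0.2497 -0.2274 z 0.035 0.118
side green [386, 187, 11, 29, 230] x 0.4856 0.5107 y -0.238 -0.2191 z 0.035 0.12
```

View pics/look1.png

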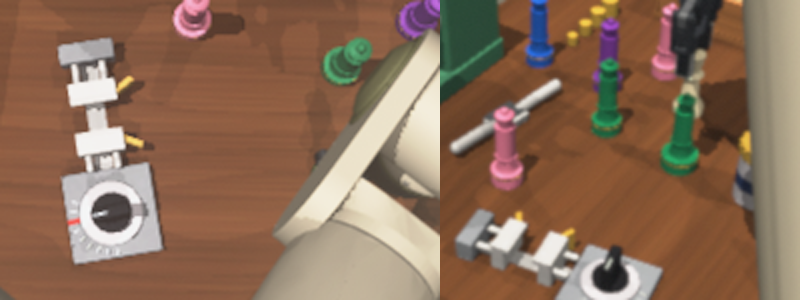

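Run:
```python
from h import *
print(env.observe()['position'])
for n in('top','side'):
    f=np.load(n+'1.npz'); im,d=f['im'],f['d']; P=cloud(d,cams.camera_info(n)); h=cv2.cvtColor(im,cv2.COLOR_RGB2HSV)
    m=((h[...,0]<6)|(h[...,0]>174))&(h[...,1]>130)&(np.hypot(P[...,0]-.4556,P[...,1]-.0075)<.05)&(P[...,2]<.02)
    c=P[m].mean(0); print(n,m.sum(),c,np.degrees(np.arctan2(c[1]-(.0087 if n=='top' else .0071),c[0]-(.4567 if n=='top' else .4543))))
```

```text
[ 0.49987704 -0.2327584   0.17790594]
top 8 [0.4454     0.0476853  0.01488692] 106.1643801785155
side 8 [0.44475126 0.04550176 0.01289003] 103.96361836720705
```

Call:
step_arm(steps=[{"xyz": [0, 0, 0.88], "turn": [0, 0, 0], "gripper": 0.4}, {"xyz": [0, 0, 0.88], "turn": [0, 0, 0], "gripper": 0.4}, {"xyz": [0, 0, 0.88], "turn": [0, 0, 0], "gripper": 0.4}, {"xyz": [0, 0, 0], "turn": [0, 0, 0], "gripper": -1}, {"xyz": [0, 0, 0], "turn": [0, 0, 0], "gripper": -1}, {"xyz": [0, 0, 0], "turn": [0, 0, 0], "gripper": -1}, {"xyz": [0, 0, 0], "turn": [0, 0, 0], "gripper": -1}, {"xyz": [0, 0, 0], "turn": [0, 0, 0], "gripper": -1}, {"xyz": [0, 0, 0], "turn": [0, 0, 0], "gripper": -1}], squeeze=50)

```text
time_s: 10.2
position: [0.5006, -0.2322, 0.0743]
tool_rot: [[-0.173, 0.985, 0.002], [0.985, 0.173, -0.002], [-0.002, 0.002, -1.0]]
ft_force: [-0.5, 0.4, 4.7]
grip_width: 0.025
```

Call:
step_arm(steps=[{"xyz": [0, 0, -0.4], "turn": [0, 0, 0], "gripper": -1}, {"xyz": [0.72, 0.5, 0], "turn": [0, 0, 0], "gripper": -1}, {"xyz": [0.72, 0.5, 0], "turn": [0, 0, 0], "gripper": -1}, {"xyz": [0.72, 0.5, 0], "turn": [0, 0, 0], "gripper": -1}, {"xyz": [0.72, 0.5, 0], "turn": [0, 0, 0], "gripper": -1}, {"xyz": [0.72, 0.5, 0], "turn": [0, 0, 0], "gripper": -1}, {"xyz": [0, 0, 0], "turn": [0, 0, 0], "gripper": -1}, {"xyz": [0, 0, 0.33], "turn": [0, 0, 0], "gripper": -1}, {"xyz": [0, 0, 0], "turn": [0, 0, 0], "gripper": -1}, {"xyz": [0, 0, 0], "turn": [0, 0, 0], "gripper": -1}, {"xyz": [0, 0, 0], "turn": [0, 0, 0], "gripper": -1}])

```text
time_s: 11.12
position: [0.5736, -0.0733, 0.0761]
tool_rot: [[-0.173, 0.985, 0.0], [0.985, 0.173, -0.0], [-0.0, 0.0, -1.0]]
ft_force: [1.6, 0.5, -0.5]
grip_width: 0.0248
```

```bash
cat > chk.py <<'E'
import sys
from h import *
o=np.array([.5565,.0258]); a=np.radians(10.1); R=np.array([[np.cos(a),-np.sin(a)],[np.sin(a),np.cos(a)]])
s=env.observe(); p=s['position']; print('TCP gauge mm',((p[:2]-o)@R*1000).round(1),p[2],'tool z',np.round(s['tool_rot'],3)[:,2],'F',np.round(s['ft_force'],1))
ims=[]
for n in ('top','side'):
    im,d,ci=grab(n); np.savez(f'{n}{sys.argv[1]}.npz',im=im,d=d); P=cloud(d,ci); h=cv2.cvtColor(im,cv2.COLOR_RGB2HSV)
    G=(P[...,:2]-o)@R*1000
    g=(h[...,0]>50)&(h[...,0]<90)&(h[...,1]>80)&(np.hypot(P[...,0]-p[0],P[...,1]-p[1])<.045)
    ys,xs=np.where(g); 
    for z0,z1 in ((-.01,.024),(.032,.05)):
        q=g&(P[...,2]>z0)&(P[...,2]<z1)
        if q.sum()>5: print(n,z0,q.sum(),'gx',G[q][:,0].min().round(1),G[q][:,0].max().round(1),'gy',G[q][:,1].min().round(1),G[q][:,1].max().round(1),'z',P[q][:,2].min().round(4))
    for nm,s0 in (('jaw+',1),('jaw-',-1)):
        w=(G[...,0]*s0>8)&(G[...,0]*s0<55)&(np.abs(G[...,1])<40)&(P[...,2]>.033)&(P[...,2]<.04)&(h[...,1]<90)
        if w.sum()>30: print(n,nm,w.sum(),'x',np.percentile(G[w][:,0],[1,99]).round(1))
    u,v=(int(x) for x in ((xs.mean(),ys.mean()) if len(xs) else (300,240))); u=min(max(u,70),570)
    ims.append(cv2.resize(im[v-65:v+65,u-65:u+65],None,fx=3,fy=3,interpolation=cv2.INTER_CUBIC))
cv2.imwrite(f'pics/chk{sys.argv[1]}.png',np.hstack(ims)[:,:,::-1])
E
python3 chk.py 2
```

```text
TCP gauge mm [  -0.6 -100.6] 0.07611372228543446 tool z [ 0. -0. -1.] F [ 1.6  0.5 -0.5]
top jaw+ 173 x [16.5 39.4]
top jaw- 35 x [-36.7 -14.6]
side -0.01 138 gx -26.9 20.3 gy -124.2 -76.2 z 0.0034
side 0.032 56 gx -15.8 6.0 gy -112.5 -86.4 z 0.032
side jaw+ 161 x [13.8 37. ]
side jaw- 164 x [-40.  -16.2]
```

View pics/chk2.png

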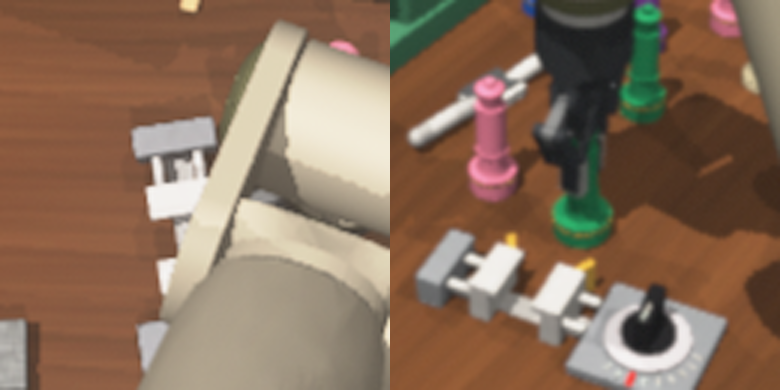

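Call:
step_arm(steps=[{"xyz": [0.5, 0.04, 0], "turn": [0, 0, 0], "gripper": -1}, {"xyz": [0.3, 0, 0], "turn": [0, 0, 0], "gripper": -1}, {"xyz": [0, 0, 0], "turn": [0, 0, 0], "gripper": -1}, {"xyz": [0, 0, 0], "turn": [0, 0, 0], "gripper": -1}])

```text
time_s: 11.55
position: [0.5696, -0.0406, 0.0758]
tool_rot: [[-0.175, 0.985, 0.0], [0.985, 0.175, -0.0], [-0.0, 0.0, -1.0]]
ft_force: [0.3, -0.2, -0.8]
grip_width: 0.0249
```

Call:
step_arm(steps=[{"xyz": [0.1, 0, 0], "turn": [0, 0, 0], "gripper": -1}, {"xyz": [0.1, 0, 0], "turn": [0, 0, 0], "gripper": -1}, {"xyz": [0, 0, 0], "turn": [0, 0, 0], "gripper": -1}])

```text
time_s: 11.8
position: [0.5681, -0.0328, 0.0755]
tool_rot: [[-0.173, 0.985, -0.0], [0.985, 0.173, 0.0], [0.0, -0.0, -1.0]]
ft_force: [-0.3, 0.3, -1.5]
grip_width: 0.0253
```

Call:
step_arm(steps=[{"xyz": [0.1, 0, 0], "turn": [0, 0, 0], "gripper": -1}, {"xyz": [0.1, 0, 0], "turn": [0, 0, 0], "gripper": -1}, {"xyz": [0, 0, 0], "turn": [0, 0, 0], "gripper": -1}])

```text
time_s: 12.05
position: [0.5666, -0.0246, 0.0755]
tool_rot: [[-0.174, 0.985, -0.0], [0.985, 0.174, 0.0], [0.0, -0.0, -1.0]]
ft_force: [0.4, 0.5, -1.1]
grip_width: 0.025
```

Call:
step_arm(steps=[{"xyz": [0.1, 0, 0], "turn": [0, 0, 0], "gripper": -1}, {"xyz": [0, 0, 0], "turn": [0, 0, 0], "gripper": -1}])

```text
time_s: 12.22
position: [0.566, -0.0208, 0.0755]
tool_rot: [[-0.174, 0.985, -0.0], [0.985, 0.174, 0.0], [0.0, -0.0, -1.0]]
ft_force: [-0.6, -0.1, -1.5]
grip_width: 0.025
```

gy ≈ -47.6, no contact yet.

Call:
step_arm(steps=[{"xyz": [0.1, 0, 0], "turn": [0, 0, 0], "gripper": -1}, {"xyz": [0, 0, 0], "turn": [0, 0, 0], "gripper": -1}])

```text
time_s: 12.38
position: [0.5653, -0.0168, 0.0755]
tool_rot: [[-0.174, 0.985, -0.0], [0.985, 0.174, 0.0], [0.0, -0.0, -1.0]]
ft_force: [0.9, -0.0, -1.0]
grip_width: 0.0248
```

Call:
step_arm(steps=[{"xyz": [0.075, 0, 0], "turn": [0, 0, 0], "gripper": -1}, {"xyz": [0, 0, 0], "turn": [0, 0, 0], "gripper": -1}])

```text
time_s: 12.55
position: [0.5648, -0.014, 0.0755]
tool_rot: [[-0.174, 0.985, -0.0], [0.985, 0.174, 0.0], [0.0, -0.0, -1.0]]
ft_force: [0.2, 0.6, -1.3]
grip_width: 0.025
```

Call:
step_arm(steps=[{"xyz": [0.05, 0, 0], "turn": [0, 0, 0], "gripper": -1}, {"xyz": [0, 0, 0], "turn": [0, 0, 0], "gripper": -1}])

```text
time_s: 12.72
position: [0.5645, -0.0122, 0.0755]
tool_rot: [[-0.173, 0.985, -0.0], [0.985, 0.173, 0.0], [0.0, -0.0, -1.0]]
ft_force: [-0.9, 1.0, -1.8]
grip_width: 0.025
```

Call:
step_arm(steps=[{"xyz": [0.05, 0, 0], "turn": [0, 0, 0], "gripper": -1}, {"xyz": [0, 0, 0], "turn": [0, 0, 0], "gripper": -1}])

```text
time_s: 12.88
position: [0.5642, -0.0102, 0.0755]
tool_rot: [[-0.173, 0.985, -0.0], [0.985, 0.173, 0.0], [0.0, -0.0, -1.0]]
ft_force: [-0.6, 0.3, -1.3]
grip_width: 0.025
```

Call:
step_arm(steps=[{"xyz": [0.05, 0, 0], "turn": [0, 0, 0], "gripper": -1}, {"xyz": [0, 0, 0], "turn": [0, 0, 0], "gripper": -1}])

```text
time_s: 13.05
position: [0.5636, -0.0085, 0.0755]
tool_rot: [[-0.174, 0.985, -0.001], [0.985, 0.174, -0.0], [-0.0, -0.001, -1.0]]
ft_force: [-1.3, -1.4, -0.4]
grip_width: 0.0245
```

Call:
step_arm(steps=[{"xyz": [0.05, 0, 0], "turn": [0, 0, 0], "gripper": -1}, {"xyz": [0, 0, 0], "turn": [0, 0, 0], "gripper": -1}])

```text
time_s: 13.22
position: [0.5635, -0.0075, 0.0755]
tool_rot: [[-0.174, 0.985, -0.0], [0.985, 0.174, -0.002], [-0.002, -0.001, -1.0]]
ft_force: [-2.2, -6.9, -2.2]
grip_width: 0.0247
```

Call:
step_arm(steps=[{"xyz": [0.025, 0, 0], "turn": [0, 0, 0], "gripper": -1}, {"xyz": [0, 0, 0], "turn": [0, 0, 0], "gripper": -1}])

```text
time_s: 13.38
position: [0.5635, -0.0072, 0.0756]
tool_rot: [[-0.174, 0.985, 0.0], [0.985, 0.174, -0.004], [-0.003, -0.0, -1.0]]
ft_force: [-0.6, -11.3, -1.6]
grip_width: 0.0252
```

Stopped at gy ≈ -34 mm with 11 N axial and little side force. This fits a 48 mm foot wedged on both jaw corners, and vision gave about 47–48 mm. So it is refused, and I'll take it to the red tray.

Call:
step_arm(steps=[{"xyz": [-0.4, 0, 0], "turn": [0, 0, 0], "gripper": -1}, {"xyz": [-0.65, 0, 0], "turn": [0, 0, 0], "gripper": -1}, {"xyz": [0, 0, -0.84], "turn": [0, 0, 0], "gripper": -1}, {"xyz": [0, 0, -0.83], "turn": [0, 0, 0], "gripper": -1}, {"xyz": [0, 0, -0.83], "turn": [0, 0, 0], "gripper": -1}, {"xyz": [0.89, 0.171, 0], "turn": [0, 0, 0], "gripper": -1}, {"xyz": [0.89, 0.171, 0], "turn": [0, 0, 0], "gripper": -1}, {"xyz": [0.89, 0.171, 0], "turn": [0, 0, 0], "gripper": -1}, {"xyz": [0.89, 0.171, 0], "turn": [0, 0, 0], "gripper": -1}, {"xyz": [0.89, 0.171, 0], "turn": [0, 0, 0], "gripper": -1}, {"xyz": [0.89, 0.171, 0], "turn": [0, 0, 0], "gripper": -1}, {"xyz": [0.89, 0.171, 0], "turn": [0, 0, 0], "gripper": -1}, {"xyz": [0.89, 0.171, 0], "turn": [0, 0, 0], "gripper": -1}, {"xyz": [0.89, 0.171, 0], "turn": [0, 0, 0], "gripper": -1}, {"xyz": [0.89, 0.171, 0], "turn": [0, 0, 0], "gripper": -1}, {"xyz": [0, 0, 0], "turn": [0, 0, 0], "gripper": -1}, {"xyz": [0, 0, 0], "turn": [0, 0, 0], "gripper": -1}, {"xyz": [0, 0, 0], "turn": [0, 0, 0], "gripper": -1}])

```text
time_s: 14.88
position: [0.5762, 0.3153, 0.1753]
tool_rot: [[-0.174, 0.985, -0.0], [0.985, 0.174, -0.0], [-0.0, -0.001, -1.0]]
ft_force: [-0.6, 0.1, -1.5]
grip_width: 0.0249
```

Call:
step_arm(steps=[{"xyz": [0, 0, 0.8], "turn": [0, 0, 0], "gripper": -1}, {"xyz": [0, 0, 0.8], "turn": [0, 0, 0], "gripper": -1}, {"xyz": [0, 0, 0.4], "turn": [0, 0, 0], "gripper": -1}, {"xyz": [0, 0, 0], "turn": [0, 0, 0], "gripper": -1}, {"xyz": [0, 0, 0], "turn": [0, 0, 0], "gripper": -1}])

```text
time_s: 15.3
position: [0.5767, 0.3144, 0.0956]
tool_rot: [[-0.172, 0.985, -0.001], [0.985, 0.172, -0.0], [-0.0, -0.001, -1.0]]
ft_force: [0.2, -0.7, 0.2]
grip_width: 0.0249
```

Run:
```python
from h import *
s=env.observe(); print(s['position'],s['ft_force'])
im,d,ci=grab('side'); P=cloud(d,ci)
ims=[im[300:440,130:330]]
h=cv2.cvtColor(im,cv2.COLOR_RGB2HSV); g=(h[...,0]>50)&(h[...,0]<90)&(h[...,1]>80)&(np.hypot(P[...,0]-.576,P[...,1]-.315)<.05); Q=P[g]; print('queen',len(Q),Q.min(0),Q.max(0)); 
im2,d2,_=grab('top'); ims.append(im2[190:330,110:310]); cv2.imwrite('pics/tray.png',np.hstack([cv2.resize(i,None,fx=2,fy=2) for i in ims])[:,:,::-1])
```

```text
[0.57665169 0.31438567 0.09562924] [ 0.21519898 -0.70164126  0.17477098]
queen 594 [0.54967944 0.29016584 0.01540805] [0.61485522 0.33685703 0.15439445]
```

View pics/tray.png

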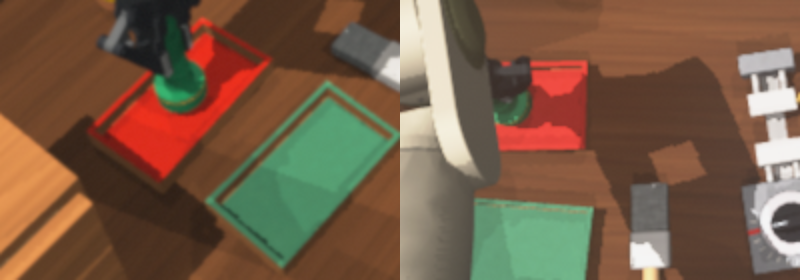

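Call:
step_arm(steps=[{"xyz": [0, 0, 0.25], "turn": [0, 0, 0], "gripper": -1}, {"xyz": [0, 0, 0.14], "turn": [0, 0, 0], "gripper": -1}, {"xyz": [0, 0, 0], "turn": [0, 0, 0], "gripper": -1}, {"xyz": [0, 0, 0], "turn": [0, 0, 0], "gripper": -1}])

```text
time_s: 15.73
position: [0.5762, 0.3155, 0.0798]
tool_rot: [[-0.173, 0.985, -0.0], [0.985, 0.173, -0.0], [-0.0, -0.0, -1.0]]
ft_force: [-0.3, -0.1, -0.7]
grip_width: 0.0248
```

Call:
step_arm(steps=[{"xyz": [0, 0, 0.02], "turn": [0, 0, 0], "gripper": -1}, {"xyz": [0, 0, 0], "turn": [0, 0, 0], "gripper": -0.35}, {"xyz": [0, 0, 0], "turn": [0, 0, 0], "gripper": -0.1}, {"xyz": [0, 0, 0], "turn": [0, 0, 0], "gripper": 0.3}, {"xyz": [0, 0, 0], "turn": [0, 0, 0], "gripper": 0.3}, {"xyz": [0, 0, 0], "turn": [0, 0, 0], "gripper": 0.3}, {"xyz": [0, 0, -0.6], "turn": [0, 0, 0], "gripper": 0.3}, {"xyz": [0, 0, -0.8], "turn": [0, 0, 0], "gripper": 0.4}, {"xyz": [0, 0, -0.8], "turn": [0, 0, 0], "gripper": 0.4}, {"xyz": [0, 0, -0.6], "turn": [0, 0, 0], "gripper": 0.4}])

```text
time_s: 16.57
position: [0.5766, 0.3157, 0.194]
tool_rot: [[-0.173, 0.985, 0.003], [0.985, 0.173, 0.001], [0.0, 0.003, -1.0]]
ft_force: [-0.2, 0.2, -0.2]
grip_width: 0.0595
```

Call:
step_arm(steps=[{"xyz": [-0.923, -0.091, 0], "turn": [0, 0, 0], "gripper": 0.4}, {"xyz": [-0.923, -0.091, 0], "turn": [0, 0, 0], "gripper": 0.4}, {"xyz": [-0.923, -0.091, 0], "turn": [0, 0, 0], "gripper": 0.4}, {"xyz": [-0.923, -0.091, 0], "turn": [0, 0, 0], "gripper": 0.4}, {"xyz": [-0.923, -0.091, 0], "turn": [0, 0, 0], "gripper": 0.4}, {"xyz": [-0.923, -0.091, 0], "turn": [0, 0, 0], "gripper": 0.4}, {"xyz": [-0.923, -0.091, 0], "turn": [0, 0, 0], "gripper": 0.4}, {"xyz": [-0.923, -0.091, 0], "turn": [0, 0, 0], "gripper": 0.4}, {"xyz": [-0.923, -0.091, 0], "turn": [0, 0, 0], "gripper": 0.4}, {"xyz": [-0.923, -0.091, 0], "turn": [0, 0, 0], "gripper": 0.4}, {"xyz": [-0.923, -0.091, 0], "turn": [0, 0, 0], "gripper": 0.4}, {"xyz": [-0.923, -0.091, 0], "turn": [0, 0, 0], "gripper": 0.4}, {"xyz": [-0.923, -0.091, 0], "turn": [0, 0, 0], "gripper": 0.4}, {"xyz": [-0.923, -0.091, 0], "turn": [0, 0, 0], "gripper": 0.4}, {"xyz": [-0.923, -0.091, 0], "turn": [0, 0, 0], "gripper": 0.4}, {"xyz": [0, 0, 0], "turn": [0, 0, 0], "gripper": 0.4}, {"xyz": [0, 0, 0], "turn": [0, 0, 0], "gripper": 0.4}])

```text
time_s: 17.98
position: [0.6182, -0.2412, 0.1906]
tool_rot: [[-0.171, 0.985, -0.0], [0.985, 0.171, 0.0], [0.0, -0.0, -1.0]]
ft_force: [0.8, 0.7, -0.1]
grip_width: 0.0598
```

```bash
python3 look.py 3; python3 -c "
from h import *
print(env.observe()['position'])"
```

```text
top bar 125 [array([456.9,   7.9]), array([13.9, 39.8]), np.float64(14.8)]
top jaw+ 229 x [16.4 39.4] y [-23.5  25.5]
top jaw- 227 x [-37.1 -14.4] y [-23.7  25. ]
top green [145, 230, 19, 17, 144] x 0.5632 0.5916 y 0.3039 0.3262 z 0.049 0.126
side bar 87 [array([454.8,   5.7]), array([14.1, 43.1]), np.float64(16.1)]
side jaw+ 164 x [13.4 37.6] y [-26.2  23.9]
side jaw- 165 x [-40.  -16.3] y [-26.2  23.7]
side green [349, 170, 10, 28, 225] x 0.6056 0.63 y -0.2474 -0.2268 z 0.035 0.117
side green [206, 314, 21, 35, 422] x 0.5606 0.5869 y 0.3026 0.3287 z 0.035 0.125
[ 0.6184679  -0.23862417  0.19108059]
```

Call:
step_arm(steps=[{"xyz": [0, 0.02, 0.97], "turn": [0, 0, 0], "gripper": 0.4}, {"xyz": [0, 0, 0.97], "turn": [0, 0, 0], "gripper": 0.4}, {"xyz": [0, 0, 0.97], "turn": [0, 0, 0], "gripper": 0.4}, {"xyz": [0, 0, 0], "turn": [0, 0, 0], "gripper": -1}, {"xyz": [0, 0, 0], "turn": [0, 0, 0], "gripper": -1}, {"xyz": [0, 0, 0], "turn": [0, 0, 0], "gripper": -1}, {"xyz": [0, 0, 0], "turn": [0, 0, 0], "gripper": -1}, {"xyz": [0, 0, 0], "turn": [0, 0, 0], "gripper": -1}, {"xyz": [0, 0, 0], "turn": [0, 0, 0], "gripper": -1}])

```text
time_s: 18.83
position: [0.6201, -0.2394, 0.077]
tool_rot: [[-0.173, 0.985, 0.003], [0.985, 0.173, -0.002], [-0.002, 0.003, -1.0]]
ft_force: [-0.9, 1.1, 6.3]
grip_width: 0.0247
```

Call:
step_arm(steps=[{"xyz": [0, 0, -0.4], "turn": [0, 0, 0], "gripper": -1}, {"xyz": [0.86, -0.078, 0], "turn": [0, 0, 0], "gripper": -1}, {"xyz": [0.86, -0.078, 0], "turn": [0, 0, 0], "gripper": -1}, {"xyz": [0.86, -0.078, 0], "turn": [0, 0, 0], "gripper": -1}, {"xyz": [0.86, -0.078, 0], "turn": [0, 0, 0], "gripper": -1}, {"xyz": [0.86, -0.078, 0], "turn": [0, 0, 0], "gripper": -1}, {"xyz": [0, 0, 0], "turn": [0, 0, 0], "gripper": -1}, {"xyz": [0, 0, 0.3], "turn": [0, 0, 0], "gripper": -1}, {"xyz": [0, 0, 0], "turn": [0, 0, 0], "gripper": -1}, {"xyz": [0, 0, 0], "turn": [0, 0, 0], "gripper": -1}, {"xyz": [0, 0, 0], "turn": [0, 0, 0], "gripper": -1}])

```text
time_s: 19.75
position: [0.5744, -0.073, 0.0792]
tool_rot: [[-0.173, 0.985, 0.001], [0.985, 0.173, -0.0], [-0.0, 0.001, -1.0]]
ft_force: [-0.2, 0.6, -0.6]
grip_width: 0.0244
```

```bash
python3 chk.py 4
```

```text
TCP gauge mm [   0.3 -100.4] 0.0792495662862309 tool z [ 0.001 -0.    -1.   ] F [-0.2  0.6 -0.6]
top jaw+ 171 x [16.6 39.2]
top jaw- 31 x [-34.9 -14.7]
side -0.01 84 gx -21.6 18.7 gy -117.7 -80.6 z 0.0035
side 0.032 54 gx -14.6 5.6 gy -103.0 -85.8 z 0.0323
side jaw+ 162 x [13.6 36.8]
side jaw- 165 x [-40.  -16.6]
```

Call:
step_arm(steps=[{"xyz": [0.5, 0, 0], "turn": [0, 0, 0], "gripper": -1}, {"xyz": [0.5, 0, 0], "turn": [0, 0, 0], "gripper": -1}, {"xyz": [0.3, 0, 0], "turn": [0, 0, 0], "gripper": -1}, {"xyz": [0.1, 0, 0], "turn": [0, 0, 0], "gripper": -1}, {"xyz": [0, 0, 0], "turn": [0, 0, 0], "gripper": -1}, {"xyz": [0, 0, 0], "turn": [0, 0, 0], "gripper": -1}])

```text
time_s: 20.35
position: [0.5648, -0.0179, 0.0789]
tool_rot: [[-0.173, 0.985, 0.001], [0.985, 0.173, -0.0], [-0.001, 0.0, -1.0]]
ft_force: [-0.6, 0.3, -0.9]
grip_width: 0.0251
```

Call:
step_arm(steps=[{"xyz": [0.1, 0, 0], "turn": [0, 0, 0], "gripper": -1}, {"xyz": [0, 0, 0], "turn": [0, 0, 0], "gripper": -1}])

```text
time_s: 20.52
position: [0.5638, -0.0136, 0.0787]
tool_rot: [[-0.173, 0.985, -0.0], [0.985, 0.173, 0.0], [0.0, -0.0, -1.0]]
ft_force: [-0.8, 0.0, -2.1]
grip_width: 0.0245
```

Call:
step_arm(steps=[{"xyz": [0.075, 0, 0], "turn": [0, 0, 0], "gripper": -1}, {"xyz": [0, 0, 0], "turn": [0, 0, 0], "gripper": -1}])

```text
time_s: 20.68
position: [0.5632, -0.0103, 0.0787]
tool_rot: [[-0.173, 0.985, -0.0], [0.985, 0.173, 0.0], [0.0, -0.0, -1.0]]
ft_force: [-0.3, -0.7, -1.6]
grip_width: 0.0246
```

Call:
step_arm(steps=[{"xyz": [0.06, 0, 0], "turn": [0, 0, 0], "gripper": -1}, {"xyz": [0, 0, 0], "turn": [0, 0, 0], "gripper": -1}])

```text
time_s: 20.85
position: [0.5627, -0.0079, 0.0787]
tool_rot: [[-0.173, 0.985, -0.0], [0.985, 0.173, 0.0], [0.0, -0.0, -1.0]]
ft_force: [0.2, -0.3, -1.5]
grip_width: 0.025
```

Call:
step_arm(steps=[{"xyz": [0.06, 0, 0], "turn": [0, 0, 0], "gripper": -1}, {"xyz": [0, 0, 0], "turn": [0, 0, 0], "gripper": -1}])

```text
time_s: 21.02
position: [0.5623, -0.0054, 0.0787]
tool_rot: [[-0.173, 0.985, -0.0], [0.985, 0.173, 0.0], [0.0, -0.0, -1.0]]
ft_force: [-0.5, 0.0, -2.0]
grip_width: 0.025
```

Past the earlier sticking point (gy ≈ -31.7) without any force, so I continue.

Call:
step_arm(steps=[{"xyz": [0.06, 0, 0], "turn": [0, 0, 0], "gripper": -1}, {"xyz": [0, 0, 0], "turn": [0, 0, 0], "gripper": -1}])

```text
time_s: 21.18
position: [0.5619, -0.003, 0.0787]
tool_rot: [[-0.174, 0.985, -0.0], [0.985, 0.174, 0.0], [0.0, -0.0, -1.0]]
ft_force: [0.8, 0.5, -1.5]
grip_width: 0.0248
```

Call:
step_arm(steps=[{"xyz": [0.06, 0, 0], "turn": [0, 0, 0], "gripper": -1}, {"xyz": [0, 0, 0], "turn": [0, 0, 0], "gripper": -1}])

```text
time_s: 21.35
position: [0.5615, -0.0007, 0.0787]
tool_rot: [[-0.173, 0.985, -0.0], [0.985, 0.173, 0.0], [0.0, -0.0, -1.0]]
ft_force: [-0.5, -0.1, -2.0]
grip_width: 0.0248
```

Call:
step_arm(steps=[{"xyz": [0.06, 0, 0], "turn": [0, 0, 0], "gripper": -1}, {"xyz": [0, 0, 0], "turn": [0, 0, 0], "gripper": -1}])

```text
time_s: 21.52
position: [0.561, 0.0017, 0.0787]
tool_rot: [[-0.173, 0.985, -0.0], [0.985, 0.173, 0.0], [0.0, -0.0, -1.0]]
ft_force: [-0.4, 0.0, -2.9]
grip_width: 0.0245
```

Call:
step_arm(steps=[{"xyz": [0.06, 0, 0], "turn": [0, 0, 0], "gripper": -1}, {"xyz": [0, 0, 0], "turn": [0, 0, 0], "gripper": -1}])

```text
time_s: 21.68
position: [0.5606, 0.0041, 0.0787]
tool_rot: [[-0.174, 0.985, -0.0], [0.985, 0.174, 0.0], [0.0, -0.0, -1.0]]
ft_force: [-0.1, -0.1, -1.3]
grip_width: 0.0247
```

Call:
step_arm(steps=[{"xyz": [0.06, 0, 0], "turn": [0, 0, 0], "gripper": -1}, {"xyz": [0, 0, 0], "turn": [0, 0, 0], "gripper": -1}])

```text
time_s: 21.85
position: [0.5602, 0.0064, 0.0787]
tool_rot: [[-0.174, 0.985, -0.0], [0.985, 0.174, 0.0], [0.0, -0.0, -1.0]]
ft_force: [-0.5, -0.5, -2.4]
grip_width: 0.0248
```

Call:
step_arm(steps=[{"xyz": [0.1, 0, 0], "turn": [0, 0, 0], "gripper": -1}, {"xyz": [0.1, 0, 0], "turn": [0, 0, 0], "gripper": -1}, {"xyz": [0, 0, 0], "turn": [0, 0, 0], "gripper": -1}])

```text
time_s: 22.1
position: [0.5587, 0.0148, 0.0787]
tool_rot: [[-0.174, 0.985, -0.0], [0.985, 0.174, 0.0], [0.0, -0.0, -1.0]]
ft_force: [-0.6, 0.8, -2.1]
grip_width: 0.0248
```

Call:
step_arm(steps=[{"xyz": [0.1, 0, 0], "turn": [0, 0, 0], "gripper": -1}, {"xyz": [0.1, 0, 0], "turn": [0, 0, 0], "gripper": -1}, {"xyz": [0.1, 0, 0], "turn": [0, 0, 0], "gripper": -1}, {"xyz": [0, 0, 0], "turn": [0, 0, 0], "gripper": -1}, {"xyz": [0, 0, 0], "turn": [0, 0, 0], "gripper": -1}])

```text
time_s: 22.52
position: [0.5568, 0.0261, 0.0787]
tool_rot: [[-0.174, 0.985, -0.0], [0.985, 0.174, -0.0], [-0.0, -0.0, -1.0]]
ft_force: [-0.2, 0.4, -2.1]
grip_width: 0.0244
```

Call:
step_arm(steps=[{"xyz": [0.1, 0, 0], "turn": [0, 0, 0], "gripper": -1}, {"xyz": [0.1, 0, 0], "turn": [0, 0, 0], "gripper": -1}, {"xyz": [0.1, 0, 0], "turn": [0, 0, 0], "gripper": -1}, {"xyz": [0, 0, 0], "turn": [0, 0, 0], "gripper": -1}])

```text
time_s: 22.85
position: [0.5545, 0.0384, 0.0787]
tool_rot: [[-0.174, 0.985, -0.0], [0.985, 0.174, 0.0], [0.0, -0.0, -1.0]]
ft_force: [-0.5, 0.5, -1.7]
grip_width: 0.0247
```

Call:
step_arm(steps=[{"xyz": [0.1, 0, 0], "turn": [0, 0, 0], "gripper": -1}, {"xyz": [0.1, 0, 0], "turn": [0, 0, 0], "gripper": -1}, {"xyz": [0.1, 0, 0], "turn": [0, 0, 0], "gripper": -1}, {"xyz": [0.1, 0, 0], "turn": [0, 0, 0], "gripper": -1}, {"xyz": [0, 0, 0], "turn": [0, 0, 0], "gripper": -1}])

```text
time_s: 23.27
position: [0.5518, 0.0542, 0.0787]
tool_rot: [[-0.174, 0.985, -0.0], [0.985, 0.174, 0.0], [0.0, -0.0, -1.0]]
ft_force: [0.4, -0.2, -1.9]
grip_width: 0.0252
```

Call:
step_arm(steps=[{"xyz": [0.2, 0, 0], "turn": [0, 0, 0], "gripper": -1}, {"xyz": [0.2, 0, 0], "turn": [0, 0, 0], "gripper": -1}, {"xyz": [0.2, 0, 0], "turn": [0, 0, 0], "gripper": -1}, {"xyz": [0.2, 0, 0], "turn": [0, 0, 0], "gripper": -1}, {"xyz": [0.15, 0, 0], "turn": [0, 0, 0], "gripper": -1}, {"xyz": [0, 0, 0], "turn": [0, 0, 0], "gripper": -1}, {"xyz": [0, 0, 0], "turn": [0, 0, 0], "gripper": -1}])

```text
time_s: 23.85
position: [0.5454, 0.0912, 0.0787]
tool_rot: [[-0.174, 0.985, 0.0], [0.985, 0.174, -0.0], [-0.0, 0.0, -1.0]]
ft_force: [1.2, -0.7, -1.2]
grip_width: 0.0245
```

Call:
step_arm(steps=[{"xyz": [0, 0, -0.7], "turn": [0, 0, 0], "gripper": -1}, {"xyz": [0, 0, -0.7], "turn": [0, 0, 0], "gripper": -1}, {"xyz": [0, 0, -0.6], "turn": [0, 0, 0], "gripper": -1}, {"xyz": [0.817, -0.296, 0], "turn": [0, 0, 0], "gripper": -1}, {"xyz": [0.817, -0.296, 0], "turn": [0, 0, 0], "gripper": -1}, {"xyz": [0.817, -0.296, 0], "turn": [0, 0, 0], "gripper": -1}, {"xyz": [0.817, -0.296, 0], "turn": [0, 0, 0], "gripper": -1}, {"xyz": [0.817, -0.296, 0], "turn": [0, 0, 0], "gripper": -1}, {"xyz": [0.817, -0.296, 0], "turn": [0, 0, 0], "gripper": -1}, {"xyz": [0.817, -0.296, 0], "turn": [0, 0, 0], "gripper": -1}, {"xyz": [0, 0, 0], "turn": [0, 0, 0], "gripper": -1}, {"xyz": [0, 0, 0], "turn": [0, 0, 0], "gripper": -1}, {"xyz": [0, 0, 0.7], "turn": [0, 0, 0], "gripper": -1}, {"xyz": [0, 0, 0.8], "turn": [0, 0, 0], "gripper": -1}, {"xyz": [0, 0, 0], "turn": [0, 0, 0], "gripper": -1}, {"xyz": [0, 0, 0], "turn": [0, 0, 0], "gripper": -1}])

```text
time_s: 25.18
position: [0.4244, 0.3007, 0.0983]
tool_rot: [[-0.172, 0.985, -0.003], [0.985, 0.172, -0.001], [-0.001, -0.003, -1.0]]
ft_force: [1.1, -0.1, -1.6]
grip_width: 0.025
```

Run:
```python
from h import *
s=env.observe(); print(s['position'],s['ft_force'])
ims=[]
for n,(u,v) in (('side',(200,310)),('top',(100,200))):
    im,d,ci=grab(n); ims.append(im[v:v+140,u:u+190])
cv2.imwrite('pics/tray2.png',np.hstack([cv2.resize(i,None,fx=2,fy=2) for i in ims])[:,:,::-1])
```

```text
[0.42438248 0.30067515 0.09829354] [ 1.05800993 -0.13484406 -1.62259652]
```

View pics/tray2.png

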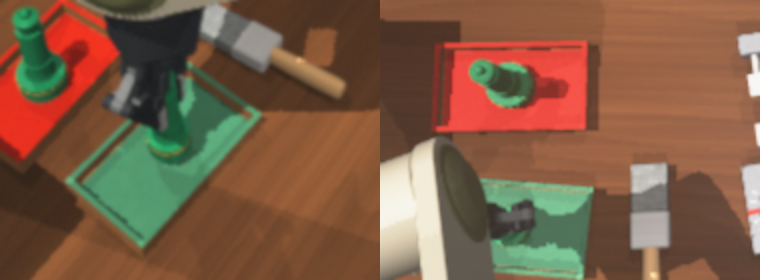

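The first queen stands upright in the red tray. The second hangs centred over the green tray (about (165,140) in the side half). I'll lower it and release.

Call:
step_arm(steps=[{"xyz": [0, 0, 0.25], "turn": [0, 0, 0], "gripper": -1}, {"xyz": [0, 0, 0.14], "turn": [0, 0, 0], "gripper": -1}, {"xyz": [0, 0, 0], "turn": [0, 0, 0], "gripper": -1}, {"xyz": [0, 0, 0], "turn": [0, 0, 0], "gripper": -1}])

```text
time_s: 25.62
position: [0.4245, 0.3017, 0.0839]
tool_rot: [[-0.173, 0.985, 0.001], [0.985, 0.173, 0.0], [0.0, 0.001, -1.0]]
ft_force: [-0.3, 0.1, -2.1]
grip_width: 0.0246
```

Call:
step_arm(steps=[{"xyz": [0, 0, 0.04], "turn": [0, 0, 0], "gripper": -1}, {"xyz": [0, 0, 0], "turn": [0, 0, 0], "gripper": -1}])

```text
time_s: 25.78
position: [0.4245, 0.3018, 0.0821]
tool_rot: [[-0.173, 0.985, 0.001], [0.985, 0.173, 0.0], [0.0, 0.001, -1.0]]
ft_force: [0.1, -1.2, -0.7]
grip_width: 0.0249
```

Call:
step_arm(steps=[{"xyz": [0, 0, 0], "turn": [0, 0, 0], "gripper": -0.35}, {"xyz": [0, 0, 0], "turn": [0, 0, 0], "gripper": -0.1}, {"xyz": [0, 0, 0], "turn": [0, 0, 0], "gripper": 0.3}, {"xyz": [0, 0, 0], "turn": [0, 0, 0], "gripper": 0.3}, {"xyz": [0, 0, 0], "turn": [0, 0, 0], "gripper": 0.3}, {"xyz": [0, 0, -0.6], "turn": [0, 0, 0], "gripper": 0.3}, {"xyz": [0, 0, -0.8], "turn": [0, 0, 0], "gripper": 0.4}, {"xyz": [0, 0, -0.8], "turn": [0, 0, 0], "gripper": 0.4}, {"xyz": [0, 0, -0.8], "turn": [0, 0, 0], "gripper": 0.4}, {"xyz": [-0.9, 0, 0], "turn": [0, 0, 0], "gripper": 0.4}, {"xyz": [-0.9, 0, 0], "turn": [0, 0, 0], "gripper": 0.4}, {"xyz": [-0.9, 0, 0], "turn": [0, 0, 0], "gripper": 0.4}, {"xyz": [-0.9, 0, 0], "turn": [0, 0, 0], "gripper": 0.4}, {"xyz": [-0.9, 0, 0], "turn": [0, 0, 0], "gripper": 0.4}, {"xyz": [-0.9, 0, 0], "turn": [0, 0, 0], "gripper": 0.4}, {"xyz": [-0.9, 0, 0], "turn": [0, 0, 0], "gripper": 0.4}, {"xyz": [-0.9, 0, 0], "turn": [0, 0, 0], "gripper": 0.4}, {"xyz": [-0.9, 0, 0], "turn": [0, 0, 0], "gripper": 0.4}, {"xyz": [0, 0, 0], "turn": [0, 0, 0], "gripper": 0.4}, {"xyz": [0, 0, 0], "turn": [0, 0, 0], "gripper": 0.4}])

```text
time_s: 27.45
position: [0.4804, -0.0188, 0.2014]
tool_rot: [[-0.17, 0.985, -0.0], [0.985, 0.17, 0.0], [0.0, -0.0, -1.0]]
ft_force: [-0.7, 0.9, 0.2]
grip_width: 0.0594
```

```bash
python3 look.py 5; python3 -c "
import cv2,numpy as np
a=np.load('top5.npz')['im'];cv2.imwrite('pics/top5.png',a[:,:,::-1])"
```

```text
top bar 51 [array([452.2,  16.6]), array([12.3, 22.8]), np.float64(0.8)]
top green [145, 230, 17, 18, 119] x 0.5633 0.5865 y 0.3046 0.3262 z 0.036 0.126
top green [146, 306, 24, 14, 208] x 0.4122 0.4392 y 0.2886 0.3131 z 0.036 0.126
side bar 94 [array([454.1,   7.4]), array([13.8, 42.9]), np.float64(15.9)]
side jaw+ 159 x [14.1 37.2] y [-26.5  23.8]
side jaw- 168 x [-40.3 -16.4] y [-26.9  24.5]
side green [206, 314, 21, 35, 430] x 0.5597 0.5866 y 0.3024 0.328 z 0.035 0.124
side green [274, 349, 18, 36, 475] x 0.4087 0.4359 y 0.286 0.3137 z 0.035 0.123
```

View pics/top5.png

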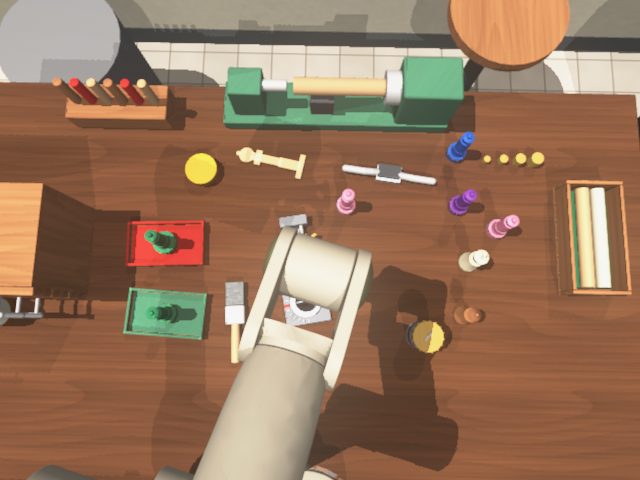

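Both queens stand upright in their trays (top view at about (160,242) red and (160,313) green). The bystanders are where they were, and the side view puts the dial bar at 15–16°, which is at the mark. I'm handing in.

```bash
python3 -c "
from rig import order
print(order.close_job())"
```

```text
the job is handed in; nothing more can be done
None
```

The job is done and handed in at about 27 s of robot time; the hand-in gives no verdict.

- **Dial:** I turned it about 1 rad. The bar then measured about 15°, or roughly 1.48 rad, in line with the red mark. The last side view reads 15.9°, or about 1.47 rad. In the last top view the arm hid part of the bar, so that reading does not count.
- **First queen (the nearer of the two):** it was stopped at the mouth, about 34 mm before the gauge's middle. I pressed with about 11 N and saw little side force, which fits a foot of about 48 mm. It now stands in the red tray.
- **Second queen:** it slid through the gauge with no noticeable resistance and came out at the far end. It now stands in the green tray.

The last pictures show both queens upright near the middle of their trays and the arm well clear. By eye, the bystanders are where they started. The two cameras disagreed by about 2 mm throughout, so I averaged them; apart from that and the hidden dial bar, no check failed.

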